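# Find the dotted stage plate and set it aside

## Robot

A 6-joint arm with a two-finger parallel gripper is mounted at the origin on the work surface. World frame = base frame: x ahead of the robot, y to its left, z up, the work surface at z = 0. Lengths are in m, angles in degrees, forces in N, time in s.
With the tool pointing down it reaches from about 0.35 to 0.875 m from the base axis. Payload 4.2 kg.
Tool frame: the origin (TCP) lies midway between the tips of the shut fingers; the grasp point (between the pads) lies 19 mm behind it; z points along the fingers, y is the direction in which the jaws open and shut (so a half turn about z gives the same grasp; the last joint's range is limited). The gripper opens to 87 mm and grips with 3 to 60 N. Pads are 19 mm wide; open, the fingers measure 117 mm over their backs; the gripper's body (75 mm by 190 mm) begins 51 mm behind the grasp point.
Start: joints at [85.061, 22.042, 0.453, 0, -68.411, -14.817], TCP at [0.211, 0.588, 0.223] pointing down, gripper open.
Joint ranges: [-179.83, 179.83], [-69.29, 118.12], [-61.27, 80.66], [-181.25, 117.63], [-171.15, -9.14], [-177.46, 177.46]. Speed limits (degrees/s): [159.86, 159.86, 180, 180, 180, 180].

## Interface

Orientations are given as a 3x3 rotation matrix whose columns are the frame's x, y, z axes.
In Python, from station import r gives the robot as it stands.
- The arm moves only by the tool servo_tool, never from a script. Its arguments are lists of equal length, an entry for each row: "slide": the shift along the world's x, y, z in units of 60 mm (1.0 is 60 mm), a list of three; "twist": the turn, a rotation vector about the world's x, y, z in units of 6 degrees (1.0 is 6 degrees), a list of three; "gripper": the closure, from 0 (fully open) to 1 (shut). In form: {"slide": [[x, y, z], ...], "twist": [[wx, wy, wz], ...], "gripper": [gripper, ...]}. A call has 1 to 12 rows; each row shifts and turns the commanded pose from where the row before left it; what a row does not reach is not made up. A row lasts 1/8 s, in which the tool goes at most 62.5 mm and 10.7 degrees, less where a joint would pass 70% of its speed; a pose out of reach is approached as far as the arm can. A call is refused whole if a number of a shift passes 1 or a number of a turn 1, either way. A call with a gripper value outside its range is refused whole. The fingers move at their own pace and stop on an object; the grip force is fixed at half the most. Time passes only in rows, so rows that do not move let the fingers close. It gives the time, the measured TCP pose, the force and the opening at its end, in the units of the state.
- r.sense(): the state, without advancing time (a new reading comes with each control period).
- r.capture(name): name is "side" or "top"; returns a dict with "image" (400x640x3 uint8, blue, green, red), "intrinsics" (3x3 intrinsics, pixels), "R" (3x3) and "t" (3): a world point X has camera coordinates R X + t. Camera axes: x right, y down, z forward; pixel columns grow to the right and rows downward; lengths in m; the calibration is good to about 2 mm. A picture is of the moment at which its call begins. There is no depth.
- r.finish_job(): hands the job in, once; it reports no verdict.
The state is a dict: "time_s": time; "joints": joint angles; "joint_velocities": joint speeds; "effort": joint torques, N m; "tcp_pos": TCP position; "ee_rot": TCP orientation; "wrist_force": force on the tool from outside, world axes, zero at the start; "moment": the same for the moment, N m; "gripper_width": opening from 0.0 (shut) to 1.0 (fully open).
Only numpy, scipy, OpenCV 4.12 (cv2) and the standard library are available. Lean on these libraries where they do the work, as an engineer would, in place of code of your own. Each camera call takes 0.05 s, during which the arm holds its last target.

## Task

One of the three look-alike aluminium microscope stage plates leaning in the green stand carries an orange dot on its underside. Tip the plates over in their cradles until the dot shows, then lift the dotted plate out and lay it flat in the blue tray with the dot facing up. The other two plates stay in the stand, either way round, and the beaker, the bottle and the jar are left alone.

Things in the scene. Friction and masses are not known exactly. Their poses are not given: they have to be found in the camera images.
- marked_center (a point): Centre of the dotted plate: aluminium, 90 x 40 x 6 mm, 50 to 85 g, a glass slide inlaid in the upper face, an orange 21 mm dot on the underside, 12 mm from centre towards the foot. x runs along the 90 mm from foot to upper end, y across the 40 mm, z out of the upper face (-z: underside). At the start it leans on a back rest, foot down, upper end away from the robot, 84 mm up, dot hidden.
- plain1_center (a point): Centre of a plate with no dot, otherwise the same, same axes and start. The three stand in random order, 100 mm apart. Pushed from behind near its upper end, 65 to 70 mm above the table, towards the robot, a plate pivots on its foot, passes upright and drops on the front rest, underside up, centre then 48 mm high; there it can be pinched across its width.
- plain2_center (a point): Centre of the other plate with no dot; same sizes, axes and start as the others.
- rack: Fixed green stand, base 130 (x) x 260 (y) x 12 mm, origin under its centre. Three V cradles at y = -100, 0, 100 mm; the bottom of each V is above x = 0, 20 mm over the table. From it rise a back rest (to +x, 45 degrees) and a front rest (to -x, 35 degrees), strips 50 mm long, 26 mm wide, 4 mm thick; plates overhang them by 7 mm each side and 40 mm at the top.
- tray: Blue open tray, 160 mm (its x) by 150 mm (its y), rim 18 mm high, walls and floor 4 mm; origin under its centre, on the table; fixed.
- beaker: Glass beaker, 74 mm across, 95 mm high, standing by the stand; origin at the centre of its underside. Leave alone.
- bottle: Amber bottle, 64 mm across, 130 mm high, beyond the stand; origin at the centre of its underside. Leave alone.
- jar: White jar with a blue lid, 56 mm across, 60 mm high, beyond the tray; origin at the centre of its underside. Leave alone.
Mind the look-alikes: they are no part of the job. What is shaped like the part that bears marked_center but yellow is not meant. Leave any yellow look-alike of the part that bears plain2_center alone.

How it is judged:
By the outcome, as a careful person would: the job done as asked, in the order asked, and still so for the second after the job is handed in, with the robot touching nothing.
It also fails if it takes over 56 s, if anything falls off the work surface, if the arm or the gripper's body presses on something with over 40 N, if the wrist force passes 120 N, or if a joint passes its speed limit or range.

## Working session

There is one attempt and no reset: what is moved stays moved. The work goes in short steps, Python scripts to look and compute and a tool call to move; the robot and the scene stay as the last step left them, time stands still between calls to the robot, and variables do not carry over. Pictures are saved under pics/ and viewed, and the job is handed in when it is done.

Besides the shell and the picture viewer there is one more tool, called by a JSON object that holds its "op" and its "data". servo_tool: Moves the arm, as the interface text tells. Its arguments: {"type":"object","properties":{"slide":{"type":"array","items":{"type":"array","items":{"type":"number"}}},"twist":{"type":"array","items":{"type":"array","items":{"type":"number"}}},"gripper":{"type":"array","items":{"type":"number"}}},"required":["slide","twist","gripper"]}

```bash
ls; mkdir -p pics; python3 - <<'E'
from station import r
import cv2,json
s=r.sense(); print(s)
for n in("side","top"):
    c=r.capture(n); cv2.imwrite(f"pics/{n}0.png",c["image"]); print(n,c["intrinsics"],c["R"],c["t"])
E
```

```text
pics
{'time_s': 0.0, 'joints': array([ 8.50624810e+01,  2.20888301e+01,  3.79946928e-01, -2.73911040e-02,
       -6.84109907e+01, -1.48163817e+01]), 'joint_velocities': array([ 0.05854   , -0.05933748,  0.06188002,  0.00091922, -0.06201894,
        0.02603927]), 'effort': array([ 2.63851944e-04, -3.90663099e+01,  1.87394768e+01,  4.21958864e+00,
        1.08841815e-02, -1.86766033e-04]), 'tcp_pos': array([0.21102629, 0.58765938, 0.22148523]), 'ee_rot': array([[ 9.41093417e-01, -3.38146111e-01, -6.22947919e-04],
       [-3.38146668e-01, -9.41091199e-01, -2.04612892e-03],
       [ 1.05639734e-04,  2.13624622e-03, -9.99997713e-01]]), 'wrist_force': array([ 0.68454619,  0.4527473 , -0.0690596 ]), 'moment': array([-0.0239543 ,  0.02362086,  0.04551887]), 'gripper_width': 0.9997417210597739}
side [[498.50039444   0.         324.71190342]
 [  0.         498.50039444 210.12264899]
 [  0.           0.           1.        ]] [[ 0.65720062 -0.75360035 -0.01318507]
 [-0.59265269 -0.505875   -0.62678009]
 [ 0.4656717   0.41973443 -0.77908464]] [-0.45568781  0.3587515   1.28140355]
top [[505.19284413   0.         315.1591662 ]
 [  0.         505.19284413 196.78482387]
 [  0.           0.           1.        ]] [[-4.02110658e-03 -9.99991678e-01  6.88382568e-04]
 [-9.98600822e-01  3.97921432e-03 -5.27310496e-02]
 [ 5.27278716e-02 -8.99456569e-04 -9.98608513e-01]] [-0.07886893  0.5962048   1.42849629]
```

View pics/side0.png

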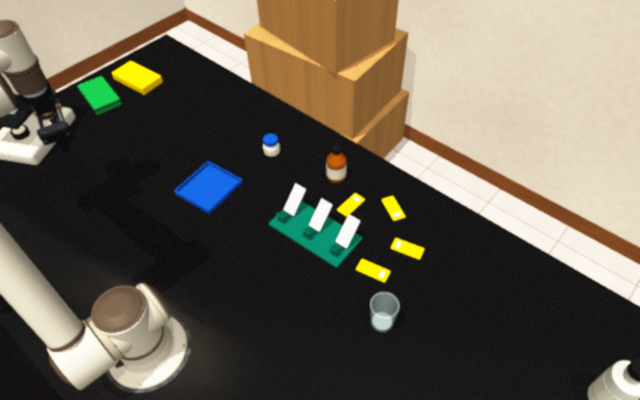

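View pics/top0.png

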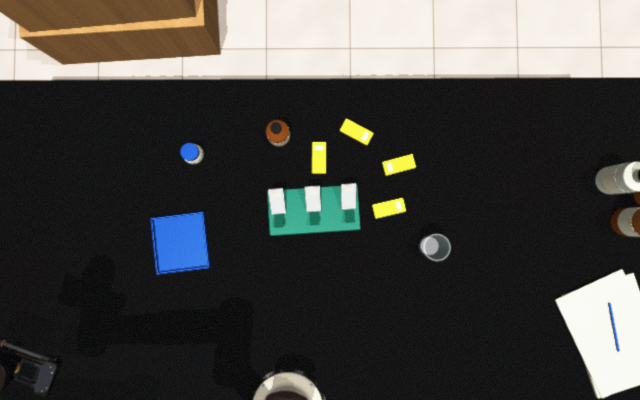

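```bash
cat > h.py <<'E'
import numpy as np,cv2
from station import r
def ray(c,u,v,z):
    d=c["R"].T@np.linalg.inv(c["intrinsics"])@np.array([u,v,1.]); o=-c["R"].T@c["t"]
    return o+d*(z-o[2])/d[2]
def proj(c,X):
    X=np.atleast_2d(X); p=(c["R"]@X.T).T+c["t"]; p=(c["intrinsics"]@p.T).T
    return p[:,:2]/p[:,2:]
def crop(c,x0,y0,x1,y1,k,name,pts=None):
    im=cv2.resize(c["image"][y0:y1,x0:x1],None,fx=k,fy=k,interpolation=cv2.INTER_CUBIC)
    if pts is not None:
        for p in proj(c,pts): cv2.circle(im,(int((p[0]-x0+.5)*k),int((p[1]-y0+.5)*k)),2,(0,0,255),-1)
    cv2.imwrite("pics/"+name+".png",im)
E
python3 - <<'E'
from h import *
c=r.capture("top"); hsv=cv2.cvtColor(c["image"],cv2.COLOR_BGR2HSV)
for n,lo,hi,z in(("green",(70,80,40),(95,255,255),.012),("blue",(100,120,80),(125,255,255),.012)):
    m=cv2.inRange(hsv,lo,hi)
    if n=="green": m[:,:250]=0; m=cv2.morphologyEx(m,cv2.MORPH_OPEN,np.ones((3,3)))
    k,l,st,ce=cv2.connectedComponentsWithStats(m)
    for i in range(1,k):
        if st[i,4]>300:
            pts=np.argwhere(l==i)[:,::-1].astype(np.float32)
            w=np.array([ray(c,u,v,z)[:2] for u,v in pts],np.float32)
            print(n,st[i],cv2.minAreaRect(w), cv2.boxPoints(cv2.minAreaRect(w)))
crop(c,255,170,375,245,6,"topc")
c=r.capture("side"); crop(c,255,170,375,275,6,"sidec")
E
```

```text
green [ 268  186   93   50 3084] ((0.5593026876449585, -0.07597425580024719), (0.13383476436138153, 0.2638157308101654), 3.5738916397094727) [[ 0.48429286  0.05150573]
 [ 0.500738   -0.21179692]
 [ 0.6343125  -0.20345424]
 [ 0.61786735  0.05984841]]
blue [ 150  212   60   63 3125] ((0.46694186329841614, 0.3058238625526428), (0.16342824697494507, 0.15529659390449524), 6.822755336761475) [[0.37658194 0.37321478]
 [0.3950309  0.21901794]
 [0.55730176 0.23843294]
 [0.5388528  0.3926298 ]]
```

View pics/topc.png

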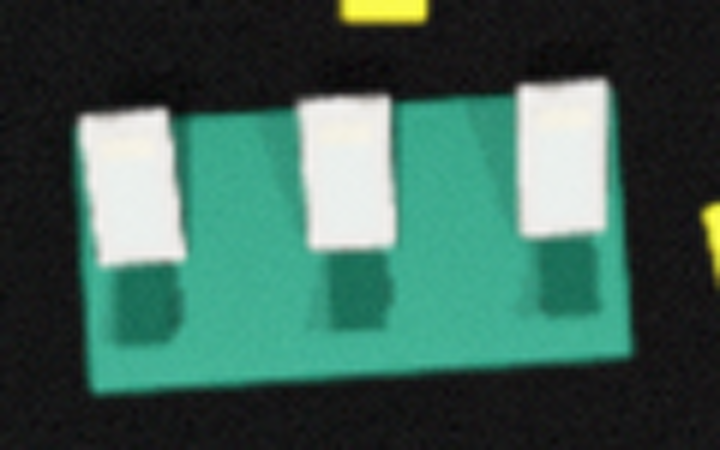

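View pics/sidec.png

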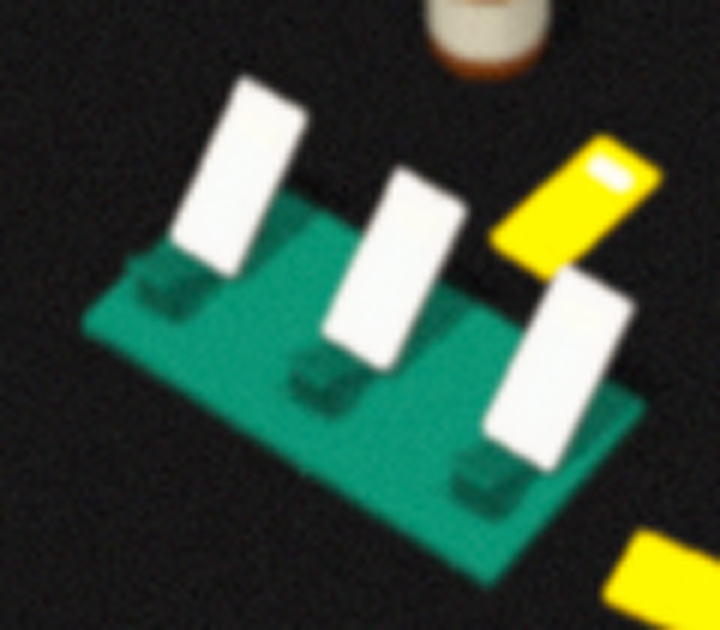

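```bash
cat >> h.py <<'E'
def rackT(P,c=(0.5593,-0.076),yaw=3.57):
    a=np.radians(yaw);R=np.array([[np.cos(a),-np.sin(a),0],[np.sin(a),np.cos(a),0],[0,0,1]])
    return (R@np.atleast_2d(np.array(P,float)).T).T+np.array([c[0],c[1],0])
E
python3 - <<'E'
from h import *
P=[[x,y,.012] for x in(-.065,.065) for y in(-.13,.13)]
s=.5**.5
for y in(-.1,0,.1):
  for d in(-.02,.02):
    for l in (0,.09): P.append([l*s-.006*s,y+d,.02+l*s+.006*s])
W=rackT(P)
crop(r.capture("top"),255,170,375,245,6,"topm",W)
crop(r.capture("side"),255,170,375,275,6,"sidem",W)
E
```

```text
(no output)
```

View pics/topm.png

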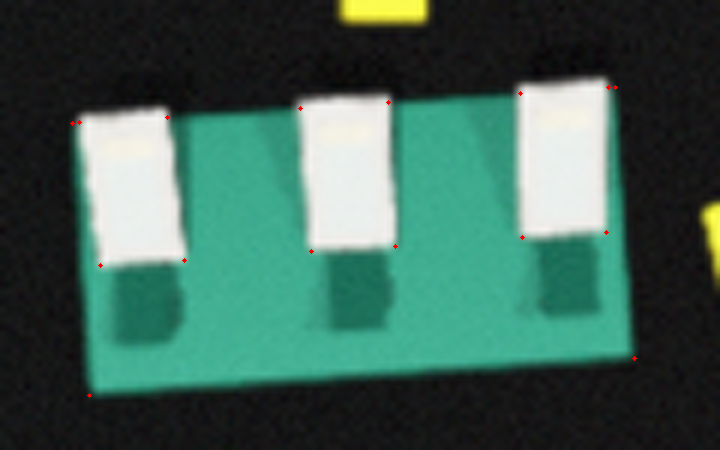

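View pics/sidem.png

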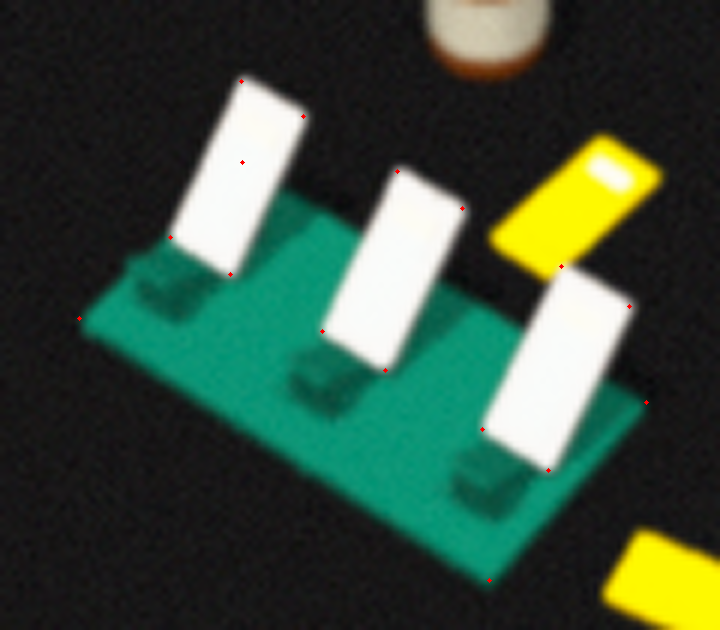

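```bash
python3 - <<'E'
from h import *
c=r.capture("top"); hsv=cv2.cvtColor(c["image"],cv2.COLOR_BGR2HSV)
print("bottle base-ish",ray(c,280,141,0),"bottle cap top (275,128)",ray(c,275,128,.13))
print("jar lid",ray(c,190,152,.06),"beaker",ray(c,436,247,.05))
for y in(.1,0,-.1):
    print("behind",rackT([.09,y,.066]),"end",rackT([-.005,y,.066]))
    s=np.array([-.574,0,-.819]);print("front centre",rackT([-.0369+.00172+0,y,.0483]))
E
```

```text
bottle base-ish [0.75950689 0.02027998 0.        ] bottle cap top (275,128) [0.77289692 0.02458611 0.13      ]
jar lid [0.71977556 0.26668261 0.06      ] beaker [ 0.45310731 -0.41621369  0.05      ]
behind [[0.64289856 0.02941006 0.066     ]] end [[0.54808291 0.02349461 0.066     ]]
front centre [[0.51796147 0.02161536 0.0483    ]]
behind [[ 0.64912535 -0.07039588  0.066     ]] end [[ 0.5543097  -0.07631134  0.066     ]]
front centre [[ 0.52418827 -0.07819059  0.0483    ]]
behind [[ 0.65535215 -0.17020183  0.066     ]] end [[ 0.5605365  -0.17611729  0.066     ]]
front centre [[ 0.53041506 -0.17799653  0.0483    ]]
```

{"op": "servo_tool", "data": {"slide": [[0.6,-0.776,0],[0.6,-0.776,0],[0.6,-0.776,0],[0.6,-0.776,0],[0.6,-0.776,0],[0.6,-0.776,0],[0.6,-0.776,0],[0.6,-0.776,0],[0.6,-0.776,0],[0.6,-0.776,0],[0.6,-0.776,0],[0.6,-0.776,0]], "twist": [[0,0,0.324],[0,0,0.324],[0,0,0.324],[0,0,0.324],[0,0,0.324],[0,0,0.324],[0,0,0.324],[0,0,0.324],[0,0,0.324],[0,0,0.324],[0,0,0.324],[0,0,0.324]], "gripper": [1,1,1,1,1,1,1,1,1,1,1,1]}}

```text
time_s: 1.85
tcp_pos: [0.6443, 0.0278, 0.2227]
ee_rot: [[0.998, 0.063, 0.0], [0.063, -0.998, 0.0], [0.0, -0.0, -1.0]]
wrist_force: [0.8, 0.5, -0.3]
gripper_width: 0.006
```

{"op": "servo_tool", "data": {"slide": [[0,0,0]], "twist": [[0,0,0]], "gripper": [1]}}

```text
time_s: 1.98
tcp_pos: [0.6447, 0.0261, 0.2213]
ee_rot: [[0.998, 0.057, -0.001], [0.057, -0.998, -0.001], [-0.001, 0.001, -1.0]]
wrist_force: [-0.9, 0.4, -0.7]
gripper_width: 0.004
```

{"op": "servo_tool", "data": {"slide": [[0,0.05,-0.6],[0,0,-0.7],[0,0,-0.7],[0,0,-0.4],[0,0,-0.18],[0,0,0]], "twist": [[0,0,0],[0,0,0],[0,0,0],[0,0,0],[0,0,0],[0,0,0]], "gripper": [1,1,1,1,1,1]}}

```text
time_s: 2.72
tcp_pos: [0.643, 0.0329, 0.0677]
ee_rot: [[0.998, 0.063, -0.001], [0.063, -0.998, -0.0], [-0.001, 0.0, -1.0]]
wrist_force: [-0.5, -0.0, 0.1]
gripper_width: 0.001
```

```bash
python3 - <<'E'
from h import *
crop(r.capture("side"),220,110,380,275,4,"s1")
E
```

```text
(no output)
```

View pics/s1.png

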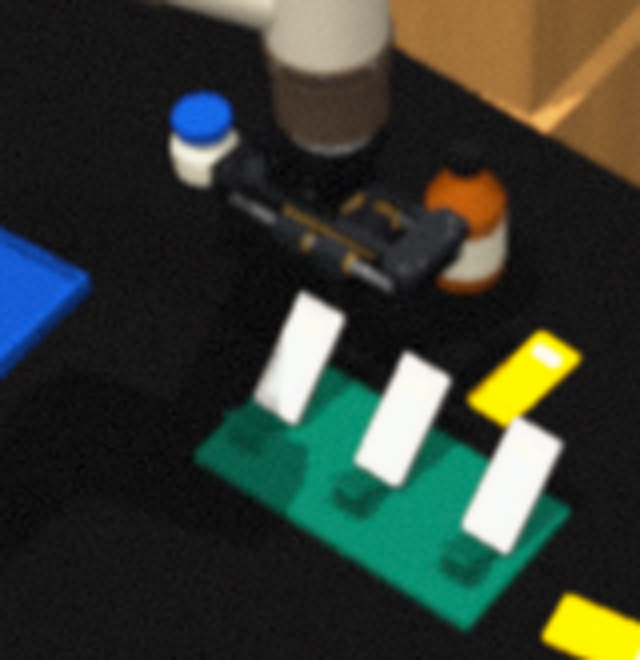

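{"op": "servo_tool", "data": {"slide": [[-0.2,-0.03,0],[-0.13,-0.02,0],[-0.13,-0.01,0],[-0.13,-0.01,0],[-0.13,-0.01,0],[-0.13,-0.01,0],[-0.13,-0.01,0],[-0.13,-0.01,0],[-0.13,-0.01,0],[-0.13,-0.01,0],[-0.13,-0.01,0],[-0.05,0,0]], "twist": [[0,0,0],[0,0,0],[0,0,0],[0,0,0],[0,0,0],[0,0,0],[0,0,0],[0,0,0],[0,0,0],[0,0,0],[0,0,0],[0,0,0]], "gripper": [1,1,1,1,1,1,1,1,1,1,1,1]}}

```text
time_s: 4.28
tcp_pos: [0.5496, 0.024, 0.0678]
ee_rot: [[0.998, 0.062, -0.0], [0.062, -0.998, -0.0], [-0.0, 0.0, -1.0]]
wrist_force: [-0.1, 0.0, -0.4]
gripper_width: 0.003
```

```bash
python3 - <<'E'
from h import *
crop(r.capture("side"),220,110,380,275,4,"s2")
E
```

```text
(no output)
```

View pics/s2.png

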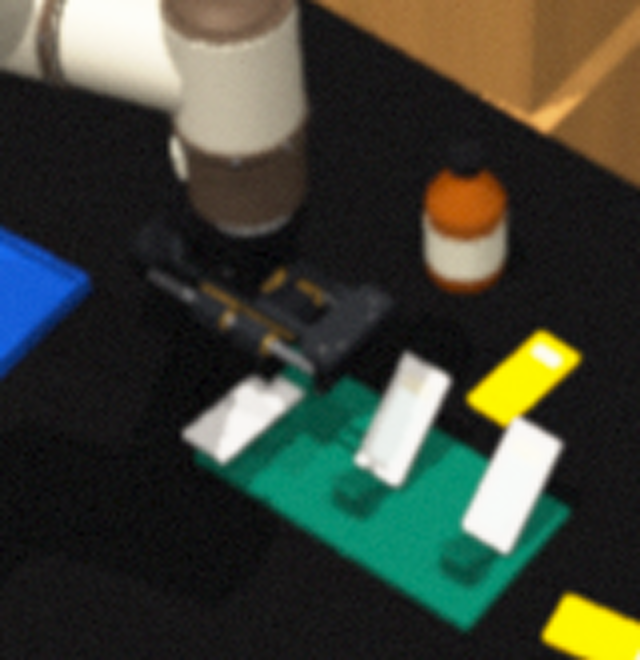

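{"op": "servo_tool", "data": {"slide": [[0.1,0,0.5],[0.1,0,0.9],[0.5,-0.3,0.4],[0.7,-0.5,0],[0.26,-0.77,0],[0,0,0]], "twist": [[0,0,0],[0,0,0],[0,0,0],[0,0,0],[0,0,0],[0,0,0]], "gripper": [1,1,1,1,1,1]}}

```text
time_s: 5.08
tcp_pos: [0.6505, -0.0729, 0.1748]
ee_rot: [[0.998, 0.058, -0.001], [0.058, -0.998, -0.0], [-0.001, 0.0, -1.0]]
wrist_force: [-1.0, -0.3, -0.8]
gripper_width: 0.001
```

```bash
python3 - <<'E'
from h import *
crop(r.capture("side"),220,110,380,275,4,"s3")
crop(r.capture("top"),255,160,375,245,6,"t3")
E
```

```text
(no output)
```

View pics/s3.png

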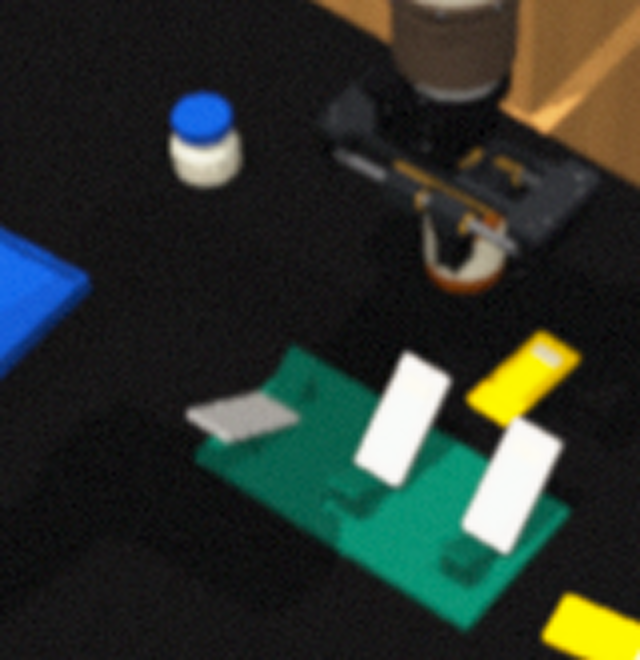

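View pics/t3.png

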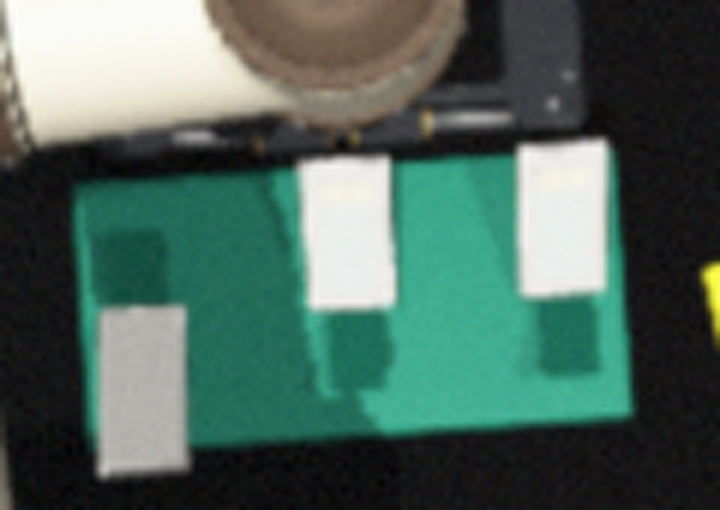

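Plate at y=+100 (topc pixels 100–190, 305–475) is tipped and shows no dot. On to the middle one.

{"op": "servo_tool", "data": {"slide": [[0,0,-0.6],[0,0,-0.7],[0,0,-0.4],[0,0,-0.1],[0,0,0]], "twist": [[0,0,0],[0,0,0],[0,0,0],[0,0,0],[0,0,0]], "gripper": [1,1,1,1,1]}}

```text
time_s: 5.8
tcp_pos: [0.6502, -0.0694, 0.0684]
ee_rot: [[0.998, 0.064, 0.001], [0.064, -0.998, -0.0], [0.001, 0.0, -1.0]]
wrist_force: [0.3, -0.6, -0.2]
gripper_width: 0.009
```

{"op": "servo_tool", "data": {"slide": [[-0.2,-0.02,0],[-0.13,-0.01,0],[-0.13,-0.01,0],[-0.13,-0.01,0],[-0.13,-0.01,0],[-0.13,-0.01,0],[-0.13,-0.01,0],[-0.13,-0.01,0],[-0.13,-0.01,0],[-0.13,-0.01,0],[-0.13,-0.01,0],[-0.05,0,0]], "twist": [[0,0,0],[0,0,0],[0,0,0],[0,0,0],[0,0,0],[0,0,0],[0,0,0],[0,0,0],[0,0,0],[0,0,0],[0,0,0],[0,0,0]], "gripper": [1,1,1,1,1,1,1,1,1,1,1,1]}}

```text
time_s: 7.3
tcp_pos: [0.5562, -0.0774, 0.0678]
ee_rot: [[0.998, 0.062, -0.0], [0.062, -0.998, -0.0], [-0.0, -0.0, -1.0]]
wrist_force: [-0.4, -0.6, -0.9]
gripper_width: 0.002
```

{"op": "servo_tool", "data": {"slide": [[0.1,0,0.5],[0.1,0,0.9],[0.5,-0.3,0.4],[0.7,-0.5,0],[0.26,-0.77,0],[0,0,0]], "twist": [[0,0,0],[0,0,0],[0,0,0],[0,0,0],[0,0,0],[0,0,0]], "gripper": [1,1,1,1,1,1]}}

```text
time_s: 8.05
tcp_pos: [0.6569, -0.1743, 0.1745]
ee_rot: [[0.998, 0.058, -0.001], [0.058, -0.998, -0.0], [-0.001, 0.0, -1.0]]
wrist_force: [-1.2, -0.3, -0.7]
gripper_width: 0.003
```

```bash
python3 - <<'E'
from h import *
crop(r.capture("side"),220,110,380,275,4,"s4")
crop(r.capture("top"),255,160,375,245,6,"t4")
E
```

```text
(no output)
```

View pics/s4.png

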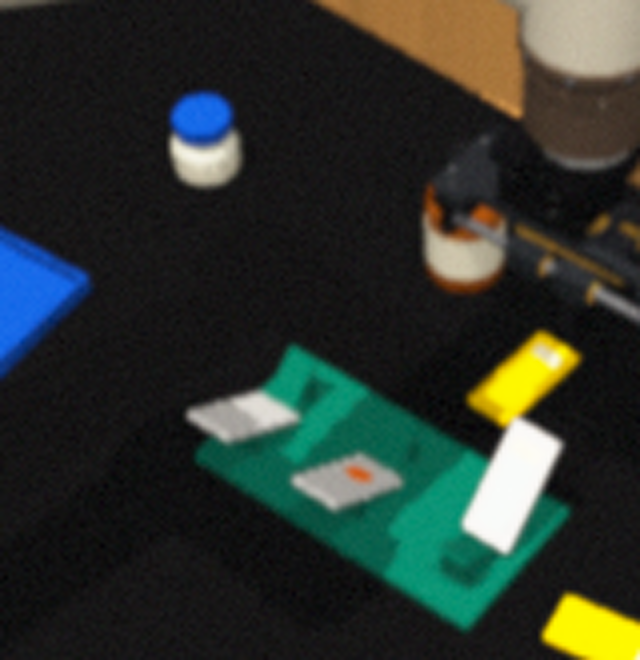

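View pics/t4.png

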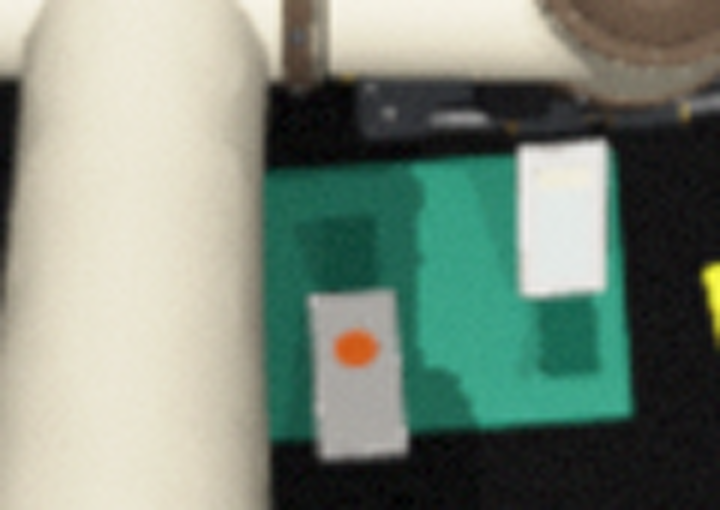

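{"op": "servo_tool", "data": {"slide": [[-0.2,0.25,0],[-0.25,0.28,0],[-0.25,0.28,0],[-0.25,0.28,0],[-0.25,0.26,0],[-0.24,0.25,0],[0,0,0],[0,0,0]], "twist": [[-0.06,0.97,0],[-0.06,0.97,0],[-0.06,0.97,0],[-0.06,0.97,0],[-0.06,0.97,0],[-0.06,0.97,0],[0,0,0],[0,0,0]], "gripper": [0.3,0.3,0.3,0.3,0.3,0.3,0.3,0.3]}}

```text
time_s: 9.15
tcp_pos: [0.5702, -0.0754, 0.1763]
ee_rot: [[0.819, 0.063, -0.57], [0.052, -0.998, -0.036], [-0.571, 0.0, -0.821]]
wrist_force: [0.1, 0.4, -0.0]
gripper_width: 0.694
```

```bash
python3 - <<'E'
from h import *
print(r.sense()["ee_rot"],r.sense()["joints"])
c=r.capture("side")
t=np.radians(35);d=np.array([-np.cos(t),0,np.sin(t)]);n=np.array([np.sin(t),0,np.cos(t)])
P=[l*d+n*.006+np.array([0,y,.02]) for l in(0,.09) for y in(-.02,.02)]+[.033*d+n*.006+np.array([0,0,.02])]
crop(c,220,110,380,275,4,"s5",rackT(P))
E
```

```text
[[ 8.18983911e-01  6.31862310e-02 -5.70326972e-01]
 [ 5.17867995e-02 -9.98001747e-01 -3.62027651e-02]
 [-5.71474830e-01  1.14073630e-04 -8.20619586e-01]] [   7.39892168   38.02420419   13.92247287   -2.18958463 -100.68568831
   86.48979725]
```

View pics/s5.png

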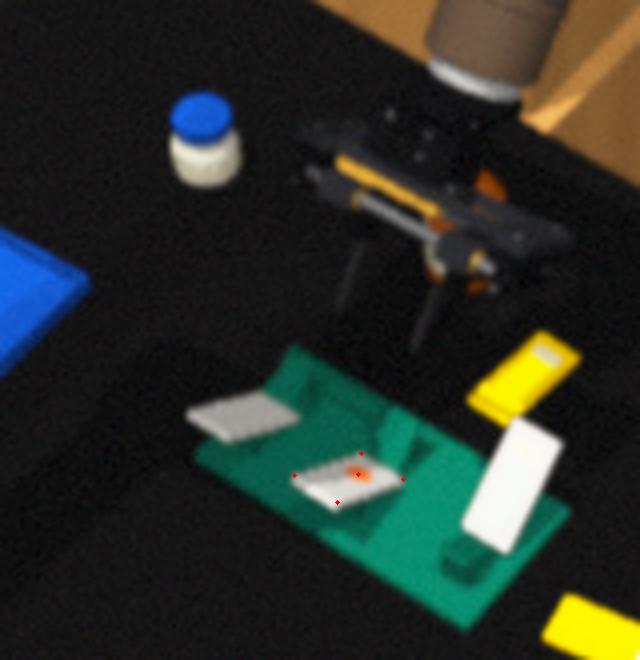

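{"op": "servo_tool", "data": {"slide": [[0,0,-0.5],[0,0,-0.52],[-0.143,-0.009,-0.205],[-0.143,-0.009,-0.205],[-0.143,-0.009,-0.205],[-0.143,-0.009,-0.205],[-0.143,-0.009,-0.205],[0,0,0]], "twist": [[0,0,0],[0,0,0],[0,0,0],[0,0,0],[0,0,0],[0,0,0],[0,0,0],[0,0,0]], "gripper": [0.3,0.3,0.3,0.3,0.3,0.3,0.3,0.3]}}

```text
time_s: 10.2
tcp_pos: [0.5259, -0.0783, 0.0523]
ee_rot: [[0.816, 0.062, -0.574], [0.051, -0.998, -0.035], [-0.576, -0.0, -0.818]]
wrist_force: [0.7, 0.6, 0.0]
gripper_width: 0.702
```

```bash
python3 - <<'E'
from h import *
s=r.sense();print(s["wrist_force"],rackT([-.0403,0,.041]),s["tcp_pos"])
crop(r.capture("side"),220,110,380,275,4,"s6")
E
```

```text
[0.67756116 0.58606142 0.01310804] [[ 0.5190782 -0.0785094  0.041    ]] [ 0.52586331 -0.07828809  0.05226615]
```

View pics/s6.png

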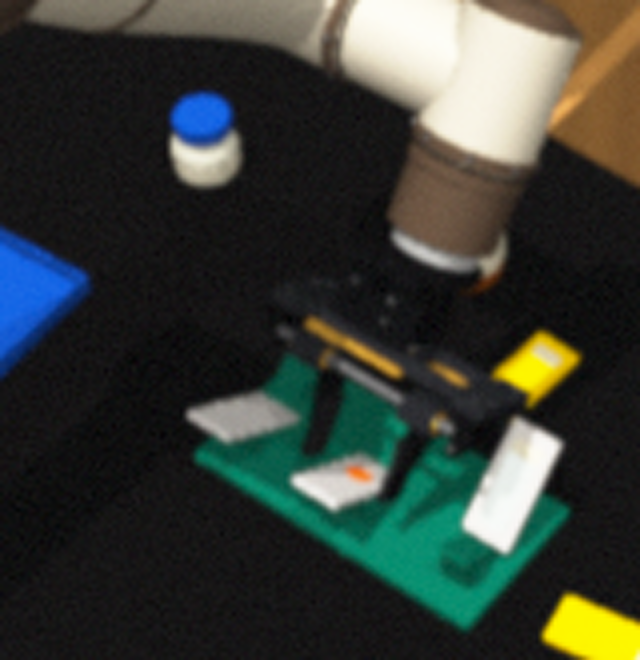

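{"op": "servo_tool", "data": {"slide": [[-0.06,0,-0.1],[-0.055,0,-0.09],[0,0,0],[0,0,0],[0,0,0],[0,0,0],[0,0,0]], "twist": [[0,0,0],[0,0,0],[0,0,0],[0,0,0],[0,0,0],[0,0,0],[0,0,0]], "gripper": [0.3,0.3,0.3,1,1,1,1]}}

```text
time_s: 11.12
tcp_pos: [0.5203, -0.0783, 0.0418]
ee_rot: [[0.818, 0.062, -0.572], [0.051, -0.998, -0.036], [-0.573, -0.0, -0.819]]
wrist_force: [0.6, -1.3, 1.1]
gripper_width: 0.458
```

{"op": "servo_tool", "data": {"slide": [[0,0,0],[0.03,0,0.05],[0.1,0,0.2],[0.1,0,0.3],[0,0,0.5],[0,0,0.5],[0,0,0.3],[0,0,0]], "twist": [[0,0,0],[0,0,0],[0,0,0],[0,0,0],[0,0,0],[0,0,0],[0,0,0],[0,0,0]], "gripper": [1,1,1,1,1,1,1,1]}}

```text
time_s: 12.12
tcp_pos: [0.5348, -0.0781, 0.1539]
ee_rot: [[0.82, 0.062, -0.569], [0.051, -0.998, -0.035], [-0.57, -0.001, -0.821]]
wrist_force: [-0.7, -0.9, -1.5]
gripper_width: 0.454
```

```bash
python3 - <<'E'
from h import *
print(r.sense()["wrist_force"])
crop(r.capture("side"),220,90,380,275,4,"s7")
E
```

```text
[-0.65174706 -0.94707483 -1.49692331]
```

View pics/s7.png

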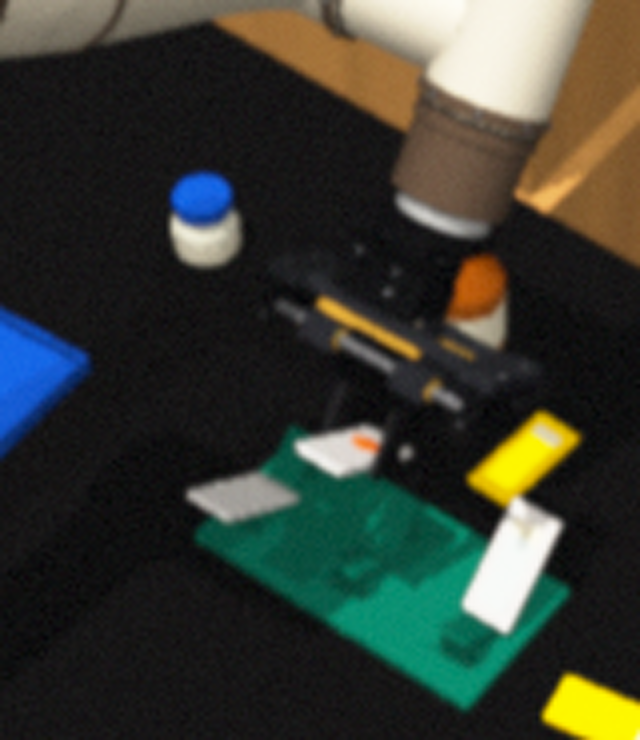

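{"op": "servo_tool", "data": {"slide": [[-0.141,0.7,0.1],[-0.141,0.8,0],[-0.141,0.8,0],[-0.141,0.8,0],[-0.141,0.8,0],[-0.141,0.8,0],[-0.141,0.8,0],[-0.141,0.7,0],[0,0.2,0],[0,0,0],[0,0,0]], "twist": [[0.06,-0.97,0],[0.06,-0.97,0],[0.06,-0.97,0],[0.06,-0.97,0],[0.06,-0.97,0],[0.06,-0.97,0],[0,0,0.27],[0,0,0.27],[0,0,0],[0,0,0],[0,0,0]], "gripper": [1,1,1,1,1,1,1,1,1,1,1]}}

```text
time_s: 13.55
tcp_pos: [0.4662, 0.3044, 0.158]
ee_rot: [[0.993, 0.117, -0.001], [0.117, -0.993, -0.001], [-0.002, 0.001, -1.0]]
wrist_force: [0.2, -0.3, -0.4]
gripper_width: 0.454
```

```bash
python3 - <<'E'
from h import *
print(r.sense()["wrist_force"])
crop(r.capture("side"),140,60,300,240,4,"s8")
E
```

```text
[ 0.21498712 -0.32164132 -0.40629315]
```

View pics/s8.png

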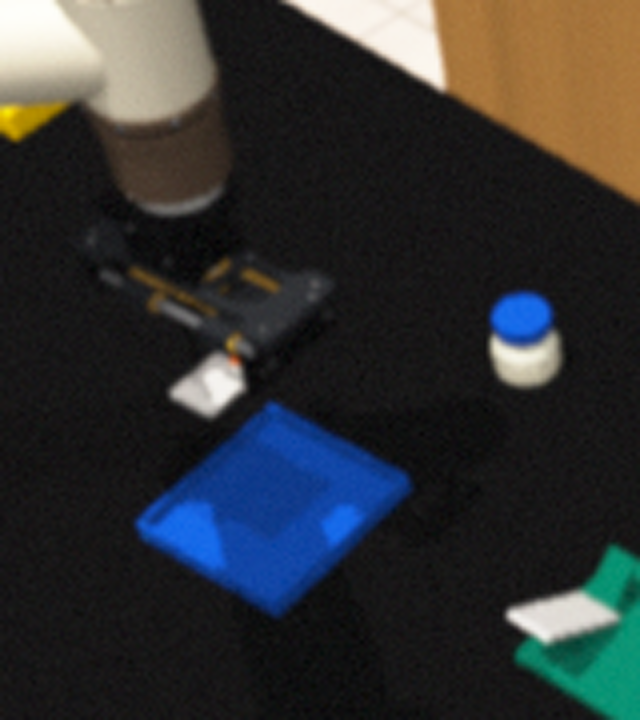

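{"op": "servo_tool", "data": {"slide": [[0,0,-0.5],[0,0,-0.6],[0,0,-0.5],[0,0,-0.4],[0,0,-0.25],[0,0,-0.15],[0,0,0],[0,0,0]], "twist": [[0,0,0],[0,0,0],[0,0,0],[0,0,0],[0,0,0],[0,0,0],[0,0,0],[0,0,0]], "gripper": [1,1,1,1,1,1,1,1]}}

```text
time_s: 14.6
tcp_pos: [0.4669, 0.3063, 0.0155]
ee_rot: [[0.993, 0.119, 0.001], [0.119, -0.993, 0.001], [0.001, -0.001, -1.0]]
wrist_force: [0.5, 0.9, -0.2]
gripper_width: 0.453
```

{"op": "servo_tool", "data": {"slide": [[0,0,-0.07],[0,0,-0.06],[0,0,0],[0,0,0]], "twist": [[0,0,0],[0,0,0],[0,0,0],[0,0,0]], "gripper": [1,1,1,1]}}

```text
time_s: 15.1
tcp_pos: [0.4664, 0.3058, 0.0068]
ee_rot: [[0.993, 0.119, 0.0], [0.119, -0.993, -0.0], [0.0, 0.0, -1.0]]
wrist_force: [-0.2, 0.0, 0.2]
gripper_width: 0.452
```

```bash
python3 - <<'E'
from h import *
s=r.sense();print(s["wrist_force"],s["tcp_pos"])
crop(r.capture("side"),140,60,300,240,4,"s9")
E
```

```text
[-0.21966905  0.02239402  0.2231916 ] [0.46635896 0.30584489 0.00683612]
```

View pics/s9.png

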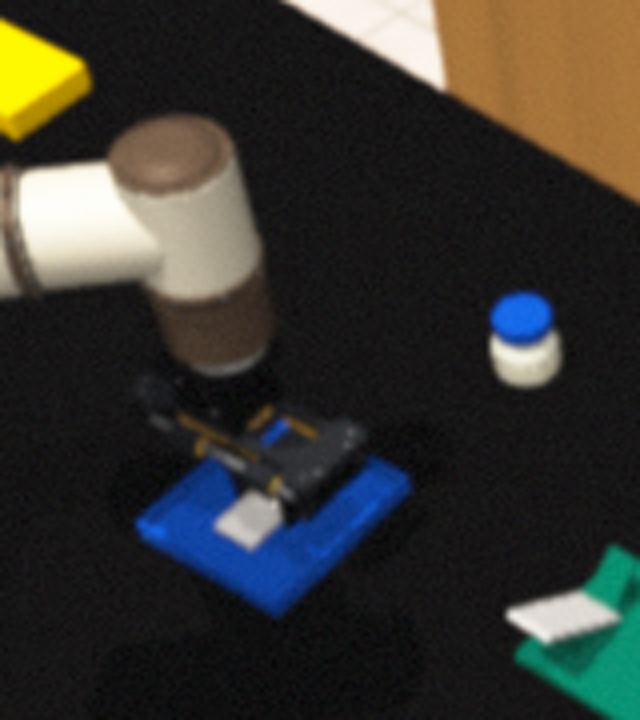

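Low in the tray and level; release partly, then rise straight up and clear.

{"op": "servo_tool", "data": {"slide": [[0,0,0],[0,0,0],[0,0,0],[0,0,0],[0,0,0.3],[0,0,0.8],[0,0,1],[0,0,1],[0,0.5,0.5],[0,0.8,0],[0,0.8,0],[0,0.5,0]], "twist": [[0,0,0],[0,0,0],[0,0,0],[0,0,0],[0,0,0],[0,0,0],[0,0,0],[0,0,0],[0,0,0],[0,0,0],[0,0,0],[0,0,0]], "gripper": [0.3,0.3,0.3,0.3,0.3,0.3,0.3,0.3,0.3,0.3,0.3,0.3]}}

```text
time_s: 16.65
tcp_pos: [0.4659, 0.4636, 0.2225]
ee_rot: [[0.993, 0.119, -0.0], [0.119, -0.993, -0.0], [-0.0, -0.0, -1.0]]
wrist_force: [0.2, -0.4, 0.3]
gripper_width: 0.703
```

{"op": "servo_tool", "data": {"slide": [[-0.3,0.5,0],[-0.3,0.5,0],[0,0,0],[0,0,0]], "twist": [[0,0,0],[0,0,0],[0,0,0],[0,0,0]], "gripper": [0.3,0.3,0.3,0.3]}}

```text
time_s: 17.15
tcp_pos: [0.4303, 0.5214, 0.2226]
ee_rot: [[0.993, 0.119, -0.0], [0.119, -0.993, -0.001], [-0.0, 0.001, -1.0]]
wrist_force: [0.2, -0.2, -0.7]
gripper_width: 0.699
```

```bash
python3 - <<'E'
from h import *
crop(r.capture("side"),150,120,420,340,3,"s10")
c=r.capture("top");crop(c,130,110,460,290,2,"t10")
# plate tray model
a=np.radians(6.8);ex=np.array([np.cos(a),np.sin(a),0]);ey=np.array([-np.sin(a),np.cos(a),0])
o=np.array([.4664,.3058,.010])
crop(c,140,200,220,285,7,"t11",[o+i*.045*ex+j*.02*ey for i in(-1,1) for j in(-1,1)])
E
```

```text
(no output)
```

View pics/s10.png

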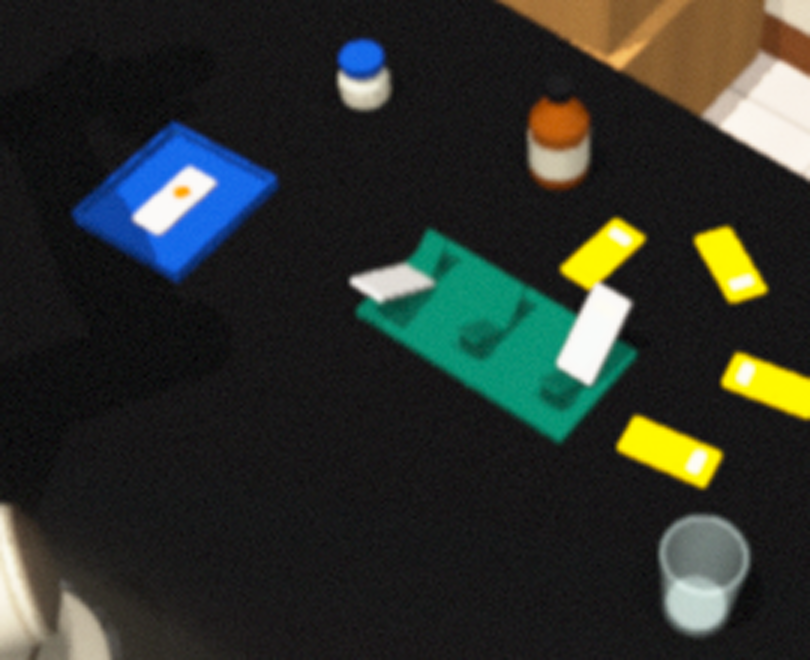

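View pics/t10.png

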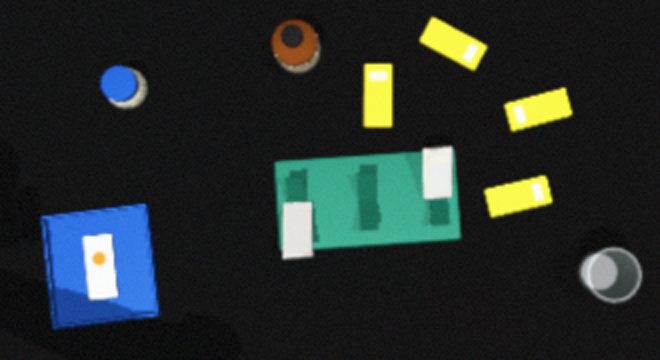

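View pics/t11.png

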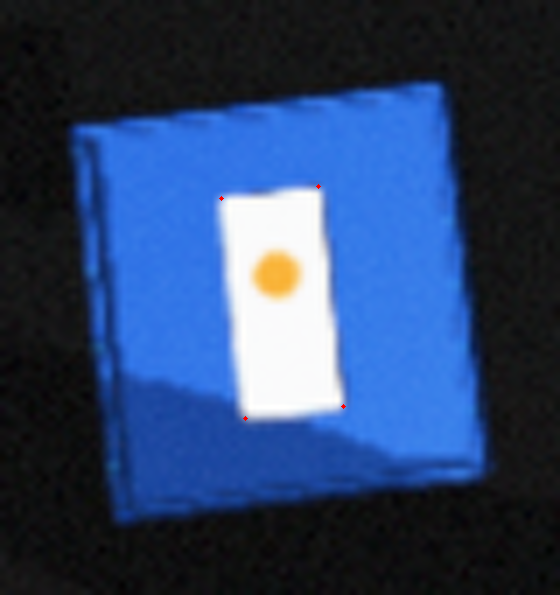

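The plate lies flat near the tray centre with the dot up, at (278,274) in the crop. The other two plates are in the stand and the glassware hasn't moved, so I'm handing in.

```bash
python3 -c "
from station import r
print(r.finish_job())"
```

```text
the job is handed in; nothing more can be done
None
```

The dotted plate was the middle one, and it now lies flat near the centre of the blue tray with the dot facing up. I handed the job in at about 17 s.

- **Finding it:** I first tipped the plate nearest the tray, which showed no dot. Then I tipped the middle plate, which did. I did not touch the third plate.
- **Moving it:** I pinched the dotted plate across its width, lifted it out, levelled it and lowered it into the tray. I released it with its underside a few millimetres above the tray floor, so it dropped that last bit.
- **Last checks:** In both camera views the plate's corners are within about 1 pixel (roughly 3 mm) of where they should be. The two plain plates are in the stand, one tipped forward and one still leaning back. The beaker, bottle, jar and yellow look-alikes appear where they started, and the gripper was well clear at the end. The wrist-force readings I saw stayed under about 2 N, and none of the checks failed or disagreed.

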